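# Clamp the pepper mill in the holding vice

### The arm

A 6-joint arm with a two-finger parallel gripper is mounted at the origin on the work surface; the furniture and walls round the work are solid. World frame = base frame: x ahead of the robot, y to its left, z up, the work surface at z = 0. Lengths are in m, angles in rad, forces in N, time in s.
With the tool pointing down it reaches from about 0.375 to 0.9 m from the base axis. Payload 3.1 kg.
Tool frame: the origin (TCP) lies where the fingers leave the gripper's body, on its centre line; the fingertips stand 73 mm ahead of it and the grasp point (between the pads) lies 54 mm ahead of it; z points along the fingers, y is the line along which they close (so a half turn about z gives the same grasp; the last joint's range is limited). The gripper opens to 85 mm and grips with 20 to 120 N. Pads are 22 mm wide; open, the fingers measure 114 mm over their backs; the gripper's body (76 mm by 85 mm) begins 54 mm behind the grasp point. The pads swing forward as they close: fully open they stand 13 mm farther back than shut.
Start: joints at [1.089, 0.527, 1.433, -0, 1.181, -0.178], TCP at [0.186, 0.597, 0.304] pointing down, gripper open.
Joint ranges: [-3.08, 3.08], [-0.75, 2.2], [0.22, 2.44], [-1.43, 4.57], [0, 2.65], [-2.85, 2.85]. Speed limits (rad/s): [2.79, 2.79, 3.14, 3.14, 3.14, 3.14].

### API

Orientations are given as a unit quaternion [x, y, z, w].
In Python, from station import manip gives the robot as it stands.
- The arm moves only by the tool step_arm, never from a script. Its argument "moves" is one flat list of numbers, 5 for each row, row after row: the opening, from 0 (shut) to 1 (fully open), then the shift along the world's x, y, z scaled (see below), then the turn about the world's z scaled (see below). In form: [fingers, x, y, z, yaw, fingers, x, y, z, yaw, ...]. A call has 1 to 12 rows; each row is the pose to reach, as a shift and turn from the pose commanded when the call began, turning the shorter way round; what a row does not reach only later rows make up. The controller multiplies each number of a shift by 200 mm and each number of a turn by pi rad. A row lasts 1/8 s, in which the tool goes at most 62.5 mm and 10.7 degrees, less where a joint would pass 70% of its speed; a pose out of reach is approached as far as the arm can. A call with a number of a shift or a turn outside -1 to 1 is refused whole. A call with a gripper value outside its range is refused whole. The fingers move at their own pace and stop on an object; "grip_force" is the grip in N (left out, the last holds). Time passes only in rows, so rows that repeat a pose let the fingers close. It gives the time, the measured TCP pose, the force, the opening and the grip force at its end, in the units of the state.
- manip.sense(): the state, without advancing time (a new reading comes with each control period).
- manip.snapshot(name): name is "side" or "top" or "wrist"; returns a dict with "color" (400x640x3 uint8, blue, green, red), "z_map" (400x640 float32, m along the optical axis (not along the pixel's ray), 0 where there is no reading), "fovy" (degrees; the focal length in pixels is half the picture's height over the tangent of half this angle, whatever the lens; pixels are square), "cx", "cy" (the principal point, pixels), "R" (3x3) and "t" (3): a world point X has camera coordinates R X + t; the wrist camera has in their place "mount" (4x4, takes a point from camera to tool coordinates, whose origin is the TCP and whose axes are the flange's). Camera axes: x right, y down, z forward; pixel columns grow to the right and rows downward; lengths in m; the calibration is good to about 2 mm. A picture is of the moment at which its call begins: read the wrist's pose just before it.
- manip.sign_off(): hands the job in; it is judged then, once.
The state is a dict: "t": time; "q": joint angles; "qd": joint speeds; "tau": joint torques, N m; "tcp_pos": TCP position; "tool_rot": TCP orientation; "force": force on the tool from outside, world axes, zero at the start; "ft_torque": the same for the moment, N m; "finger_gap": opening from 0.0 (shut) to 1.0 (fully open); "gripper_force": force on a finger pad.
Only numpy, scipy, OpenCV 4.12 (cv2) and the standard library are available. Lean on these libraries where they do the work, as an engineer would, in place of code of your own. Each camera call takes 0.05 s, during which the arm holds its last target. There are 200 camera calls.

### The job

Take the small pastry cutter out of the holding vice and put it in the steel dish, then stand the pepper mill that is nearest the vice upright between the jaws and turn the black knob clockwise until the mill is just nipped by both jaws, then a quarter of a turn more, and let go. Leave the spray bottle and sugar dredger beside the mill standing where they are.

Things in the scene. Friction and masses are not known exactly. Their poses are not given: they have to be found in the camera images.
- vice: Grey holding vice, fixed; base plate 272 x 84 x 12 mm. Origin on the table; x runs from knob to fixed jaw, z up. Along x: knob axis at -70 mm, gearbox -101 to -39 (78 mm high, 64 wide; collar under the knob to 92 high), fixed jaw 125 to 151, rack bar behind down to -134. Jaws 62 mm wide (along y), 61 mm high over the table; things between them stand on the plate, 12 mm up.
- fixed_jaw_face (a point): Point on the flat rubber face of the fixed jaw, mid-width, level with the top of the base plate (12 mm above the table). Same axes as the vice: the clamped thing stands on the -x side of it.
- pad_face (a point): Point on the flat rubber face of the moving sprung pad (gearbox side, rides on two pins before its steel jaw), mid-width, 12 mm above the table. Its distance from fixed_jaw_face is the opening, about 63 to 72 mm at the start.
- knob_grip (a point): Middle of the bar grip of the black knob, on its vertical axis, 114 mm above the table. The bar is 52 mm long along this point's x axis (x end marked by a white line on top), 14 mm thick along y, from 102 to 129 mm above the table; z up.
- clamp_knob (a joint): Turn of the knob, rad, growing clockwise seen from above, 0 to 5.8; at 0 the bar's marked end points along the vice's x. Each rad moves the jaw 10 mm towards the fixed jaw (63 mm a turn): opening = 84 mm - 10 mm x knob while the pad is not pressed. It stays where it is left (friction 0.12 N m) and takes up to 0.22 N m when clamping.
- jaw_pad (a joint): How far the sprung pad is pushed back, m: about 0 while it touches nothing or only pushes the mill along, at most 0.025. Spring: 1.2 N preload, then 0.4 N per mm. Once the mill is nipped between both jaws, each further rad of knob adds 10 mm, so a quarter turn gives 16 mm.
- small_cutter_centre (a point): Centre (half-way up) of the small round pastry cutter, a thin steel ring 48 mm outside diameter, 43 mm high, standing between the jaws of the vice at the start. Two larger cutters elsewhere on the table are not wanted.
- dish_floor (a point): Centre of the inner floor of the round steel dish, 131 mm across the rim, 42 mm high, flat floor 100 mm across, 3 mm above the table.
- pepper_mill_centre (a point): Centre of the pepper mill in front of the robot, nearest the vice (another set stands in the far left corner), 70 mm above its foot; z its long axis. 140 mm high, 0.11 to 0.23 kg; black foot 52 mm wide up to 41 mm, waist 40 mm to 64 mm, black collar 48 mm to 88 mm, white head 48 mm above, narrow tip. May change places with spray bottle and dredger.
- mist_bottle_centre (a point): Centre of the white spray bottle with the dark pump head near the mill (not the one in the far left corner), 48 mm in diameter, 147 mm high (centre 73 mm up). To be left alone.
- sugar_dredger_centre (a point): Centre of the plain steel sugar dredger with holes in its top near the mill (not the one in the far left corner), 72 mm in diameter, 108 mm high (centre 54 mm up). To be left alone.
Things that resemble listed ones, but are neither listed nor needed, are in the scene too. What is shaped like the part that bears pepper_mill_centre but orange, pink or yellow is not meant.

How it is judged:
On the way, in this order (a step that is already met when the one before it is completed fails the run):
1. the small cutter lies in the steel dish, let go (horizontal distance between small_cutter_centre and dish_floor below 0.045 m and z of small_cutter_centre in the frame of dish_floor below 0.035 m and contact force between the fingers and small_cutter below 0.1 N), for 0.2 s.
2. the pepper mill stands upright between the jaws, let go, the pad not yet pressed (x of pepper_mill_centre in the frame of fixed_jaw_face between -0.06 and -0.02 m and y of pepper_mill_centre in the frame of fixed_jaw_face between -0.02 and 0.02 m and z of pepper_mill_centre in the frame of fixed_jaw_face below 0.075 m and angle between pepper_mill_centre's own z axis and vertical below 0.1 rad and contact force between the fingers and pepper_mill below 0.1 N and value of joint jaw_pad below 0.004 m), for 0.2 s.
At the end, for the whole second after the job is handed in: Small cutter inside the steel dish; mill on the vice's base plate, upright within 0.1 rad, within 22 mm of the middle of the jaws, gripped against the fixed jaw; sprung pad pressed back 11.5 to 20 mm (a quarter turn is 16 mm, so within about 25 degrees) (horizontal distance between small_cutter_centre and dish_floor below 0.045 m and z of small_cutter_centre in the frame of dish_floor below 0.035 m and x of pepper_mill_centre in the frame of fixed_jaw_face between -0.034 and -0.02 m and y of pepper_mill_centre in the frame of fixed_jaw_face between -0.022 and 0.022 m and z of pepper_mill_centre in the frame of fixed_jaw_face below 0.075 m and angle between pepper_mill_centre's own z axis and vertical below 0.1 rad and contact force between jaw_pad and pepper_mill above 3 N and value of joint jaw_pad between 0.0115 and 0.02 m); the robot touches nothing.
It fails at once if the spray bottle is tipped or shifted more than 30 mm (distance of mist_bottle_centre from where it was at the start of the episode above 0.03 m or angle between mist_bottle_centre's own z axis and vertical above 0.5 rad).
It fails at once if the sugar dredger is tipped or shifted more than 30 mm (distance of sugar_dredger_centre from where it was at the start of the episode above 0.03 m or angle between sugar_dredger_centre's own z axis and vertical above 0.5 rad).
It also fails if it takes over 72 s, if anything falls off the work surface, if the arm or the gripper's body presses on something with over 40 N, if the wrist force passes 120 N, or if a joint passes its speed limit or range.

## Working session

There is one attempt and no reset: what is moved stays moved. The work goes in short steps, Python scripts to look and compute and a tool call to move; the robot and the scene stay as the last step left them, time stands still between calls to the robot, and variables do not carry over. Pictures are saved under pics/ and viewed, at most 12 in all, crops included, and the job is handed in when it is done.

Besides the shell and the picture viewer there is one more tool, called after ">>>" by a JSON object that holds its "api" and its "payload". step_arm: Moves the arm, as the interface text tells. Its arguments: {"type":"object","properties":{"moves":{"type":"array","items":{"type":"number"}},"grip_force":{"type":"number"}},"required":["moves"]}

```bash
mkdir -p pics
cat > h.py <<'E'
import numpy as np, cv2
from station import manip
from scipy.spatial.transform import Rotation as Ro
def snap(n):
    s=manip.sense(); p=manip.snapshot(n)
    f=200/np.tan(np.radians(p['fovy'])/2)
    if n=='wrist':
        T=np.eye(4);T[:3,:3]=Ro.from_quat(s['tool_rot']).as_matrix();T[:3,3]=s['tcp_pos'];T=T@p['mount']
    else:
        T=np.eye(4);T[:3,:3]=p['R'].T;T[:3,3]=-p['R'].T@p['t']
    z=p['z_map'];v,u=np.mgrid[:z.shape[0],:z.shape[1]]
    c=np.stack([(u-p['cx'])/f*z,(v-p['cy'])/f*z,z],-1)
    return p['color'],c@T[:3,:3].T+T[:3,3],z,T
E
python3 - <<'E'
from h import *
for n in('top','side'):
    c,X,z,T=snap(n);cv2.imwrite(f'pics/{n}0.png',c);np.save(f'{n}0.npy',X);print(n,T.round(3).tolist())
print(manip.sense())
E
```

```text
top [[0.036, -0.969, 0.244, 0.07], [-0.999, -0.033, 0.015, -0.062], [-0.007, -0.244, -0.97, 1.506], [0.0, 0.0, 0.0, 1.0]]
side [[0.949, -0.118, 0.293, 0.068], [-0.316, -0.348, 0.883, -1.088], [-0.002, -0.93, -0.367, 0.519], [0.0, 0.0, 0.0, 1.0]]
{'t': 0.1, 'q': array([ 1.08950428e+00,  5.28401515e-01,  1.43378056e+00, -4.02653439e-05,
        1.18144180e+00, -1.78523331e-01]), 'qd': array([-0.00140328, -0.0006202 , -0.00306008,  0.00094852, -0.0007153 ,
       -0.00095273]), 'tau': array([-2.23953784e-04, -4.43305242e+01, -1.78584927e+01, -2.89252057e-04,
        3.84910440e-03,  2.20719613e-05]), 'tcp_pos': array([0.18610381, 0.5961089 , 0.30301192]), 'tool_rot': array([ 1.50799152e-01,  9.88563900e-01, -9.66874489e-04, -3.11399519e-04]), 'force': array([ 0.53483967,  0.15636207, -0.72403573]), 'ft_torque': array([-0.00159032,  0.03536438, -0.00138211]), 'gripper_force': 0.0, 'finger_gap': 1.0014618684076086}
```

View pics/top0.png

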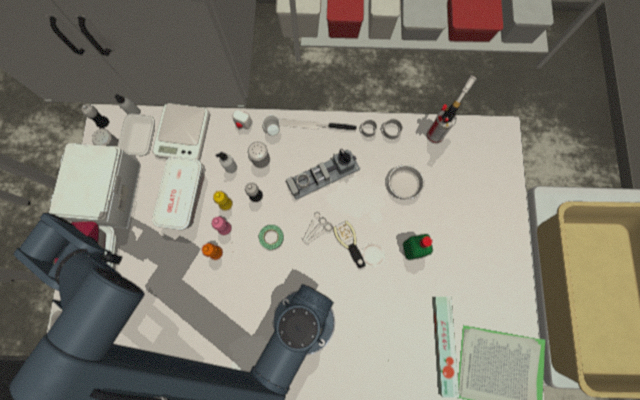

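View pics/side0.png

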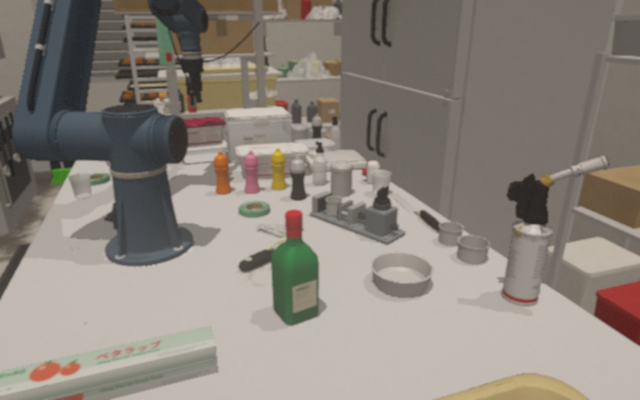

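Top view: the vice is at (325,172) with the knob at (346,157). The fixed jaw is at the lower left, near (293,185), with the cutter beside it at about (307,177). The dish is at (404,182). Mill candidates are the white/black one at (253,192) and the yellow (222,200), pink (220,225) and orange (212,251) ones. The white/black one fits, because it is nearest the vice and not coloured. I'll confirm it in a crop.

Run:
```python
from h import *
c=cv2.imread('pics/top0.png');X=np.load('top0.npy')
cv2.imwrite('pics/crop1.png',cv2.resize(c[130:230,200:360],None,fx=5,fy=5,interpolation=cv2.INTER_CUBIC))
Y=np.load('top0.npy')
for n,(u,v) in dict(dish=(404,182),knob=(346,157),mill=(251,187),mist=(222,156),dred=(257,150)).items():print(n,X[v,u].round(3))
# dish rim
def blob(x,y,r,z0,z1):
    m=(np.hypot(X[...,0]-x,X[...,1]-y)<r)&(X[...,2]>z0)&(X[...,2]<z1);P=X[m]
    return len(P),P.mean(0).round(3),P.min(0).round(3),P.max(0).round(3)
d=X[182,404];print('dishrim',blob(d[0],d[1],.09,.03,.055))
for u,v in((251,187),(222,156),(257,150)):
    p=X[v,u];print(blob(p[0],p[1],.05,.085,.2))
```

```text
dish [ 0.515 -0.356  0.007]
knob [ 0.562 -0.131  0.132]
mill [0.441 0.191 0.137]
mist [0.547 0.299 0.145]
dred [0.585 0.185 0.111]
dishrim (207, array([ 0.516, -0.364,  0.04 ]), array([ 0.44, -0.42,  0.03]), array([ 0.573, -0.293,  0.053]))
(158, array([0.438, 0.193, 0.118]), array([0.419, 0.174, 0.086]), array([0.461, 0.217, 0.143]))
(156, array([0.547, 0.299, 0.114]), array([0.53 , 0.278, 0.085]), array([0.576, 0.324, 0.151]))
(313, array([0.582, 0.185, 0.104]), array([0.549, 0.151, 0.085]), array([0.622, 0.221, 0.115]))
```

View pics/crop1.png

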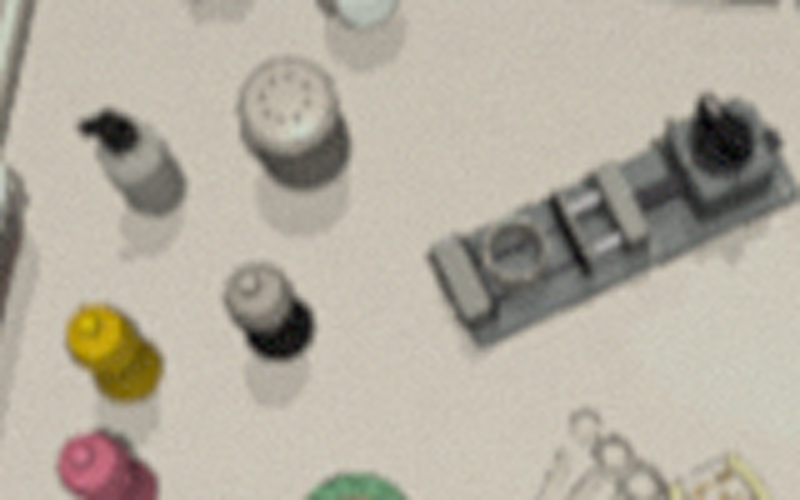

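The crop confirms the white-headed mill with the black foot at crop (262,290), with no colour and nearest the vice. The cutter ring is at crop (514,248), the fixed jaw top at (462,278) and the knob at (720,140).

Run:
```python
from h import *
X=np.load('top0.npy')
f=lambda u,v:X[int(round(130+v/5)),int(round(200+u/5))].round(3)
for n,a in dict(fixed=(462,276),ring=(514,225),ring2=(514,275),ringc=(514,250),jawtop=(622,205),pad=(575,235),knob=(725,145)).items():print(n,f(*a))
m=(X[...,2]>.007)&(X[...,2]<.10)&(np.hypot(X[...,0]-.5,X[...,1]+.06)<.2)
P=X[m][:,:2];P=P[(P[:,1]<.1)&(P[:,1]>-.2)]
import cv2
r=cv2.minAreaRect((P*1000).astype(np.float32));print(r,cv2.boxPoints(r))
m=(X[...,2]>.055)&(X[...,2]<.066)&(X[...,1]>-.02)&(X[...,1]<.09)&(abs(X[...,0]-.48)<.08)
print('jawtop',cv2.minAreaRect((X[m][:,:2]*1000).astype(np.float32)),X[m].mean(0))
```

```text
fixed [0.476 0.059 0.055]
ring [0.519 0.021 0.042]
ring2 [0.489 0.021 0.012]
ringc [0.508 0.022 0.015]
jawtop [ 0.53  -0.056  0.065]
pad [ 0.509 -0.024  0.056]
knob [ 0.561 -0.128  0.115]
((500.4151916503906, -48.71235656738281), (394.0276184082031, 292.9739685058594), 0.6164296865463257) [[ 301.8368    95.64657]
 [ 304.98877 -197.31044]
 [ 698.9936  -193.07129]
 [ 695.8416    99.88573]]
jawtop ((492.6617126464844, 22.420654296875), (59.91716384887695, 103.28131866455078), 28.208988189697266) [0.48282627 0.04496287 0.0590793 ]
```

>>> {"api": "step_arm", "payload": {"moves": [1,0.3,-0.55,0,-0.05,1,0.55,-1,0,-0.09,1,0.55,-1,0,-0.09,1,0.55,-1,0,-0.09,1,0.55,-1,0,-0.09]}}

```text
t: 0.72
tcp_pos: [0.2972, 0.3944, 0.3037]
tool_rot: [0.291, 0.957, -0.001, -0.0]
force: [-0.2, 0.2, 0.6]
finger_gap: 0.996
gripper_force: 0.0
```

>>> {"api": "step_arm", "payload": {"moves": [1,0.3,-0.55,0,-0.05,1,0.55,-1,0,-0.09,1,0.55,-1,0,-0.09,1,0.55,-1,0,-0.09,1,0.55,-1,0,-0.09]}}

```text
t: 1.35
tcp_pos: [0.408, 0.1955, 0.3039]
tool_rot: [0.422, 0.906, 0.0, 0.0]
force: [-0.5, 0.9, 0.1]
finger_gap: 0.998
gripper_force: 0.0
```

>>> {"api": "step_arm", "payload": {"moves": [1,0.2,-0.4,0,-0.05,1,0.42,-0.8,0,-0.09,1,0.47,-0.88,0,-0.092,1,0.47,-0.88,0,-0.092,1,0.47,-0.88,0,-0.092]}}

```text
t: 1.98
tcp_pos: [0.5002, 0.0216, 0.3035]
tool_rot: [0.547, 0.837, 0.0, -0.001]
force: [0.3, -0.2, -0.1]
finger_gap: 1.005
gripper_force: 0.0
```

Run:
```python
from h import *
c,X,z,T=snap('wrist');cv2.imwrite('pics/w1.png',c);np.save('w1.npy',X);print(T.round(3).tolist());print(manip.sense()['tcp_pos'],Ro.from_quat(manip.sense()['tool_rot']).as_matrix().round(3))
```

```text
[[0.916, 0.387, 0.107, 0.474], [0.402, -0.882, -0.247, 0.083], [-0.001, 0.269, -0.963, 0.374], [0.0, 0.0, 0.0, 1.0]]
[0.49947293 0.02227571 0.30345958] [[-0.403  0.915 -0.002]
 [ 0.915  0.403  0.001]
 [ 0.002 -0.001 -1.   ]]
```

View pics/w1.png

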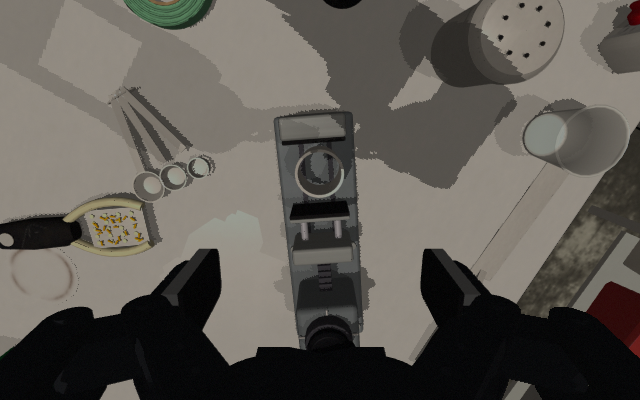

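Wrist view: the fixed jaw is at (312,130), the cutter rim at (319,173), the pad at (320,211) and the knob at (330,330).

Run:
```python
from h import *
X=np.load('w1.npy')
def rect(r0,r1,c0,c1,z0,z1):
    P=X[r0:r1,c0:c1].reshape(-1,3);P=P[(P[:,2]>z0)&(P[:,2]<z1)]
    print(len(P),P.mean(0).round(4),cv2.minAreaRect((P[:,:2]*1000).astype(np.float32)));return P
print('fixed');F=rect(108,148,265,365,.057,.066)
print('ring');R=rect(148,200,290,348,.049,.06)
A=np.c_[R[:,:2],np.ones(len(R))];s=np.linalg.lstsq(A,-(R[:,:2]**2).sum(1),rcond=None)[0];print('ringc',-s[:2]/2,np.sqrt((s[:2]**2).sum()/4-s[2]))
print('pad');P=rect(198,222,280,360,.05,.07)
print('steel');S=rect(235,268,280,360,.055,.07)
print('plate',np.median(X[150:200,278:290,2]),X[175,285],X[175,350])
```

```text
fixed
1546 [0.4757 0.0594 0.0592] ((475.67059326171875, 59.22421646118164), (61.637596130371094, 21.85183334350586), 27.841815948486328)
ring
507 [0.5001 0.0199 0.0547] ((499.3709411621094, 21.282360076904297), (46.47943878173828, 47.43193054199219), 25.07651710510254)
ringc [0.49947168 0.02146205] 0.02233321717772918
pad
527 [ 0.5183 -0.018   0.0557] ((517.7017211914062, -19.185707092285156), (59.525150299072266, 8.40497875213623), 27.636083602905273)
steel
1059 [ 0.5357 -0.0533  0.0608] ((536.0723266601562, -54.37052917480469), (61.60550308227539, 17.977848052978516), 27.88628578186035)
plate 0.012043497679025489 [ 0.46941458 -0.00342687  0.01291639] [0.53456768 0.02505739 0.0124407 ]
```

>>> {"api": "step_arm", "payload": {"moves": [1,0,0,-0.25,0.023,1,0,-0.003,-0.55,0.023,1,0,-0.003,-0.8,0.023,1,0,-0.003,-0.8,0.023]}}

```text
t: 2.52
tcp_pos: [0.4969, 0.0225, 0.1409]
tool_rot: [0.515, 0.857, -0.002, -0.005]
force: [-0.0, -0.3, 0.6]
finger_gap: 0.997
gripper_force: 0.0
```

>>> {"api": "step_arm", "payload": {"moves": [1,0,0,-0.12,0,1,0,0,-0.24,0,1,0,0,-0.24,0,0,0,0,-0.24,0,0,0,0,-0.24,0,0,0,0,-0.24,0,0,0,0,-0.24,0,0,0,0,-0.24,0,0,0,0,-0.24,0], "grip_force": 25}}

```text
t: 3.65
tcp_pos: [0.501, 0.02, 0.0976]
tool_rot: [0.516, 0.856, 0.001, 0.001]
force: [-0.4, 0.5, 7.2]
finger_gap: 0.538
gripper_force: 24.5
```

>>> {"api": "step_arm", "payload": {"moves": [0,0,0,0.2,0,0,0,0,0.45,0,0,0,0,0.75,0,0,0,-0.1,0.8,0,0,0.01,-0.4,0.8,0,0,0.015,-0.7,0.8,0,0,0.015,-0.94,0.8,0,0,0.015,-0.94,0.8,0]}}

```text
t: 4.65
tcp_pos: [0.5037, -0.1717, 0.2567]
tool_rot: [0.519, 0.855, -0.0, 0.002]
force: [0.1, 1.1, -0.0]
finger_gap: 0.544
gripper_force: 26.0
```

>>> {"api": "step_arm", "payload": {"moves": [0,0.01,-0.3,0,0,0,0.015,-0.6,0,0,0,0.02,-0.9,0,0,0,0.02,-0.94,0,0,0,0.02,-0.94,0,0]}}

```text
t: 5.28
tcp_pos: [0.5069, -0.355, 0.2557]
tool_rot: [0.517, 0.856, 0.001, -0.001]
force: [-0.1, -0.4, -1.2]
finger_gap: 0.539
gripper_force: 26.0
```

Run:
```python
from h import *
print(manip.sense()['tcp_pos'])
c,X,z,T=snap('wrist')
c2,X2,z2,_=snap('side')
cv2.imwrite('pics/w2.png',np.hstack([cv2.resize(c,(400,250)),cv2.resize(c2[180:320,300:524],(400,250))]))
m=(X[...,2]>.034)&(X[...,2]<.05)&(np.hypot(X[...,0]-.508,X[...,1]+.357)<.09)
P=X[m][:,:2];A=np.c_[P,np.ones(len(P))];s=np.linalg.lstsq(A,-(P**2).sum(1),rcond=None)[0];print(len(P),-s[:2]/2,np.sqrt((s[:2]**2).sum()/4-s[2]))
```

```text
[ 0.50694566 -0.35503043  0.25572341]
3384 [ 0.50780194 -0.35591894] 0.06219976995269483
```

View pics/w2.png

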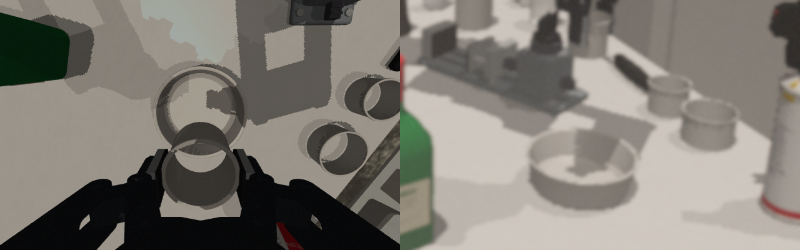

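The cutter is held between the fingers at (200,175) in the left half, directly over the dish centre (fit 62 mm radius, within 1 mm of the TCP). Now I'll lower and release it.

>>> {"api": "step_arm", "payload": {"moves": [0,0,0,-0.3,0,0,0,0,-0.6,0,0,0,0,-0.76,0,0,0,0,-0.81,0,0,0,0,-0.81,0,0.75,0,0,-0.81,0,0.75,0,0,-0.81,0,0.75,0,0,-0.81,0,0.75,0,0,-0.5,0,0.75,0,0,-0.2,0,0.75,0,0,0.1,0,0.75,0,0,0.1,0]}}

```text
t: 6.88
tcp_pos: [0.5094, -0.3581, 0.2824]
tool_rot: [0.516, 0.856, -0.002, 0.007]
force: [0.4, -0.6, -0.9]
finger_gap: 0.747
gripper_force: 0.0
```

Run:
```python
from h import *
s=manip.sense();print(s['tcp_pos'],s['finger_gap'],s['q'])
c,X,z,T=snap('wrist')
m=(X[...,2]>.01)&(X[...,2]<.06)&(np.hypot(X[...,0]-.508,X[...,1]+.356)<.04)
P=X[m];print(len(P),P.min(0),P.max(0),P.mean(0))
```

```text
[ 0.50937151 -0.35806756  0.28244074] 0.7472518121044941 [-7.91949299e-01  5.44201820e-01  1.46877144e+00  1.98880850e-05
  1.11511288e+00 -1.27772764e+00]
1015 [ 0.48342783 -0.37812974  0.01004135] [ 0.53102583 -0.33034691  0.04833676] [ 0.50947522 -0.35866446  0.03658358]
```

>>> {"api": "step_arm", "payload": {"moves": [1,-0.04,0.3,0,0,1,-0.08,0.6,0,0,1,-0.12,0.9,0,0,1,-0.13,1,0.05,0,1,-0.13,1,0.05,0]}}

```text
t: 7.55
tcp_pos: [0.4813, -0.1552, 0.2858]
tool_rot: [0.515, 0.857, -0.0, 0.0]
force: [0.5, -0.4, -0.7]
finger_gap: 1.001
gripper_force: 0.0
```

>>> {"api": "step_arm", "payload": {"moves": [1,-0.04,0.3,0,0,1,-0.08,0.6,0,0,1,-0.12,0.9,0,0,1,-0.13,1,0.05,0,1,-0.13,1,0.05,0]}}

```text
t: 8.18
tcp_pos: [0.4567, 0.0437, 0.2961]
tool_rot: [0.516, 0.857, 0.0, 0.001]
force: [0.0, -0.0, -0.5]
finger_gap: 0.998
gripper_force: 0.0
```

>>> {"api": "step_arm", "payload": {"moves": [1,-0.03,0.3,0,0,1,-0.06,0.5,0,0,1,-0.08,0.7,0,0,1,-0.09,0.75,0,0,1,-0.09,0.75,0,0]}}

```text
t: 8.8
tcp_pos: [0.4382, 0.193, 0.2955]
tool_rot: [0.516, 0.856, -0.0, 0.0]
force: [0.0, -0.2, -0.2]
finger_gap: 0.998
gripper_force: 0.0
```

Run:
```python
from h import *
s=manip.sense();print(s['tcp_pos'],s['q'])
c,X,z,T=snap('wrist');cv2.imwrite('pics/w3.png',c);np.save('w3.npy',X)
for a,b in((.08,.1),(.1,.12),(.12,.13),(.13,.145)):
    m=(X[...,2]>a)&(X[...,2]<b)&(np.hypot(X[...,0]-.438,X[...,1]-.193)<.045)
    P=X[m];
    if len(P)<5: print(a,len(P));continue
    A=np.c_[P[:,:2],np.ones(len(P))];q=np.linalg.lstsq(A,-(P[:,:2]**2).sum(1),rcond=None)[0]
    print(a,len(P),P.mean(0),P.min(0),P.max(0),'fit',-q[:2]/2,np.sqrt((q[:2]**2).sum()/4-q[2]))
```

```text
[0.43823714 0.19295113 0.29546144] [ 1.81224792e-01  3.44316592e-01  1.79906377e+00 -1.03050462e-03
  9.98434949e-01 -3.03643632e-01]
0.08 133 [0.43488251 0.21416067 0.08975754] [0.42158786 0.18899822 0.08490492] [0.45894087 0.22143747 0.09995626] fit [0.44569154 0.19732393] 0.023757496047317018
0.1 836 [0.43847991 0.20852065 0.11081076] [0.42152719 0.17786289 0.10000593] [0.46850804 0.22162313 0.11998182] fit [0.44495579 0.19821961] 0.020892742080582487
0.12 1519 [0.44424577 0.1992788  0.12391345] [0.42620991 0.17898762 0.12000479] [0.46391797 0.21663957 0.12995664] fit [0.44507657 0.19778824] 0.014220931163205634
0.13 340 [0.44381001 0.19935612 0.1370168 ] [0.43726022 0.19195086 0.13004535] [0.45158623 0.2053459  0.14067568] fit [0.44409308 0.19891762] 0.005020864891882638
```

View pics/w3.png

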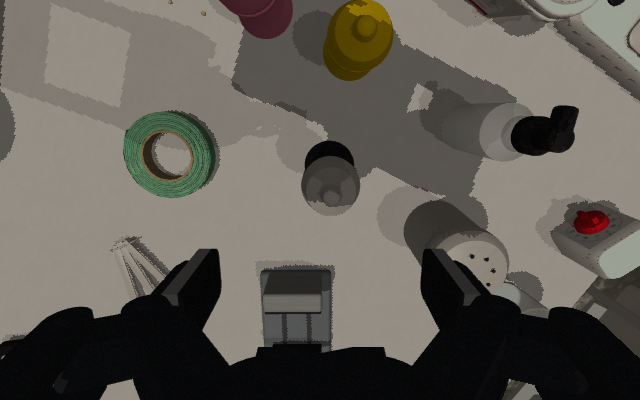

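The mill's white head is at (331,185), with its black foot at (330,155). The dredger and bottle are clear to the right. The circle fit gives (0.445,0.198) with a 24 mm radius, which matches the 48 mm width.

>>> {"api": "step_arm", "payload": {"moves": [1,0.034,0.026,0,0,1,0.034,0.026,-0.25,0,1,0.034,0.026,-0.5,0,1,0.034,0.026,-0.7,0,1,0.034,0.026,-0.737,0,1,0.034,0.026,-0.737,0,0,0.034,0.026,-0.737,0,0,0.034,0.026,-0.737,0,0,0.034,0.026,-0.737,0,0,0.034,0.026,-0.737,0,0,0.034,0.026,-0.737,0,0,0.034,0.026,-0.737,0], "grip_force": 40}}

```text
t: 10.35
tcp_pos: [0.4449, 0.1993, 0.1502]
tool_rot: [0.516, 0.856, 0.001, 0.001]
force: [-1.4, -1.1, 8.3]
finger_gap: 0.532
gripper_force: 39.9
```

>>> {"api": "step_arm", "payload": {"moves": [0,0,0,0.15,0,0,0,0,0.35,0,0,0,0,0.52,0,0,0.03,-0.1,0.55,0,0,0.1,-0.3,0.55,0,0,0.17,-0.55,0.55,0,0,0.23,-0.8,0.55,0,0,0.264,-0.908,0.55,0,0,0.264,-0.908,0.55,0,0,0.264,-0.908,0.55,0]}}

```text
t: 11.6
tcp_pos: [0.4962, 0.0182, 0.2586]
tool_rot: [0.516, 0.856, 0.0, -0.001]
force: [-0.9, -0.3, -2.5]
finger_gap: 0.534
gripper_force: 41.7
```

Run:
```python
from h import *
s=manip.sense();print(s['tcp_pos'],s['tool_rot'],s['force'],s['finger_gap'])
c,X,z,T=snap('wrist');c2,X2,z2,_=snap('side');np.save('s4.npy',X2)
cv2.imwrite('pics/w4.png',np.vstack([cv2.resize(c,(480,300)),cv2.resize(c2[130:255,260:460],(480,300),interpolation=cv2.INTER_CUBIC)]))
def rect(X,z0,z1,x,y,r):
    P=X[(X[...,2]>z0)&(X[...,2]<z1)&(np.hypot(X[...,0]-x,X[...,1]-y)<r)]
    if len(P)>5: print(len(P),P.mean(0).round(4),P.min(0).round(3),P.max(0).round(3),cv2.minAreaRect((P[:,:2]*1000).astype(np.float32)))
rect(X,.057,.066,.4757,.0592,.045)
rect(X2,.09,.14,.498,.018,.06)
```

```text
[0.49617662 0.01823835 0.25859499] [ 5.16238569e-01  8.56444673e-01  3.19395155e-05 -5.10687642e-04] [-0.91176079 -0.32358461 -2.5078975 ] 0.5341099125646066
2097 [0.4758 0.0595 0.0592] [0.445 0.037 0.057] [0.507 0.082 0.062] ((476.623046875, 58.179229736328125), (61.23941421508789, 24.32517433166504), 27.82714080810547)
202 [ 0.4889 -0.0014  0.1248] [ 0.469 -0.015  0.109] [0.52  0.025 0.14 ] ((492.09246826171875, 2.226503372192383), (32.40299606323242, 52.49581527709961), 73.64423370361328)
```

View pics/w4.png

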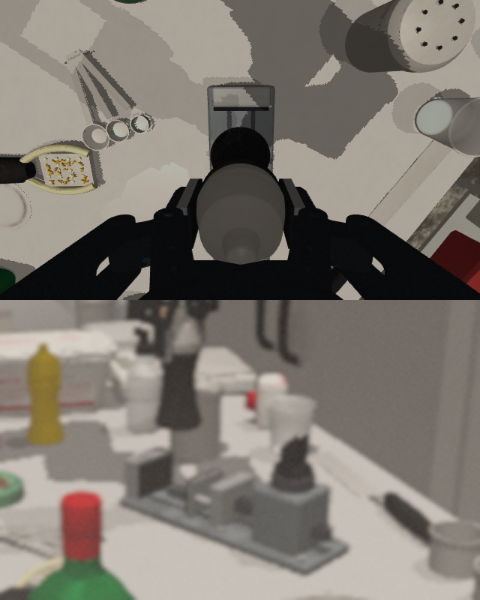

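The wrist view (top half) shows the mill centred and upright between the fingers, over the gap behind the fixed jaw. The side view shows it hanging above the jaws.

>>> {"api": "step_arm", "payload": {"moves": [0,0.004,-0.002,-0.2,0,0,0.004,-0.002,-0.36,0,0,0.004,-0.002,-0.44,0,0,0.004,-0.002,-0.47,0,0,0.004,-0.002,-0.478,0,0,0.004,-0.002,-0.478,0]}}

```text
t: 12.45
tcp_pos: [0.4981, 0.0174, 0.1635]
tool_rot: [0.516, 0.857, 0.0, 0.001]
force: [-0.9, -0.3, -2.8]
finger_gap: 0.53
gripper_force: 41.7
```

>>> {"api": "step_arm", "payload": {"moves": [0,0,0,-0.008,0,0,0,0,-0.01,0,0.7,0,0,-0.01,0,0.9,0,0,-0.01,0,0.9,0,0,-0.01,0,0.9,0,0,0.2,0,0.9,0,0,0.5,0,0.9,0,0,0.8,0,0.9,0,0,0.8,0]}}

```text
t: 13.58
tcp_pos: [0.5002, 0.0168, 0.3277]
tool_rot: [0.516, 0.856, 0.002, 0.006]
force: [0.2, 0.2, 0.2]
finger_gap: 0.902
gripper_force: 0.0
```

Run:
```python
from h import *
s=manip.sense();print(s['tcp_pos'],s['q'])
c,X,z,T=snap('wrist');c2,X2,z2,_=snap('top');np.save('t5.npy',X2)
cv2.imwrite('pics/w5.png',np.vstack([cv2.resize(c,(480,300)),cv2.resize(c2[140:205,270:374],(480,300),interpolation=cv2.INTER_CUBIC)]))
for a,b in((.09,.12),(.12,.135),(.135,.17)):
    P=X[(X[...,2]>a)&(X[...,2]<b)&(np.hypot(X[...,0]-.498,X[...,1]-.0177)<.04)]
    if len(P)<5: continue
    A=np.c_[P[:,:2],np.ones(len(P))];q=np.linalg.lstsq(A,-(P[:,:2]**2).sum(1),rcond=None)[0]
    print(a,len(P),P.max(0),'fit',-q[:2]/2,np.sqrt((q[:2]**2).sum()/4-q[2]))
for n,Z in(('w',X),('t',X2)):
  for a,b in((.07,.08),(.085,.098),(.1,.118),(.118,.135)):
    P=Z[(Z[...,2]>a)&(Z[...,2]<b)&(np.hypot(Z[...,0]-.57,Z[...,1]+.127)<.06)]
    if len(P)>5: print(n,a,len(P),P.mean(0).round(4),cv2.minAreaRect((P[:,:2]*1000).astype(np.float32)))
```

```text
[0.50016555 0.01682913 0.32771474] [-1.90044333e-01  3.25660829e-01  1.71638621e+00  4.34782042e-05
  1.08769327e+00 -6.76045360e-01]
0.09 384 [0.52251203 0.03907641 0.11998095] fit [0.49883609 0.01534966] 0.022907453245696527
0.12 994 [0.52050628 0.03745227 0.13499502] fit [0.49830052 0.01631389] 0.018167838115216207
0.135 1076 [0.51451079 0.0311522  0.15274514] fit [0.49877786 0.01517361] 0.010717094976098955
w 0.07 1226 [ 0.5662 -0.1115  0.0761] ((573.3922119140625, -124.333984375), (64.06256866455078, 60.25230407714844), 28.14412498474121)
w 0.085 458 [ 0.5662 -0.1117  0.0917] ((567.4730834960938, -116.70662689208984), (47.515350341796875, 24.959444046020508), 37.27157974243164)
w 0.1 846 [ 0.5693 -0.1184  0.1069] ((568.7736206054688, -116.82479858398438), (51.886070251464844, 20.065593719482422), 32.01842498779297)
w 0.118 843 [ 0.5744 -0.1207  0.1264] ((574.0098876953125, -125.16817474365234), (51.49652099609375, 14.893081665039062), 39.36298751831055)
t 0.07 103 [ 0.5627 -0.1252  0.0756] ((571.0233764648438, -126.02806091308594), (62.8222770690918, 62.054161071777344), 27.809812545776367)
t 0.085 32 [ 0.5606 -0.1233  0.092 ] ((566.0349731445312, -127.37696838378906), (35.737369537353516, 45.950828552246094), 13.349483489990234)
t 0.1 51 [ 0.5671 -0.1222  0.106 ] ((568.20458984375, -127.06893920898438), (39.52351760864258, 39.158851623535156), 5.0029449462890625)
t 0.118 64 [ 0.5707 -0.126   0.1284] ((571.4472045898438, -126.91104125976562), (50.92825698852539, 16.35500717163086), 44.021881103515625)
```

View pics/w5.png

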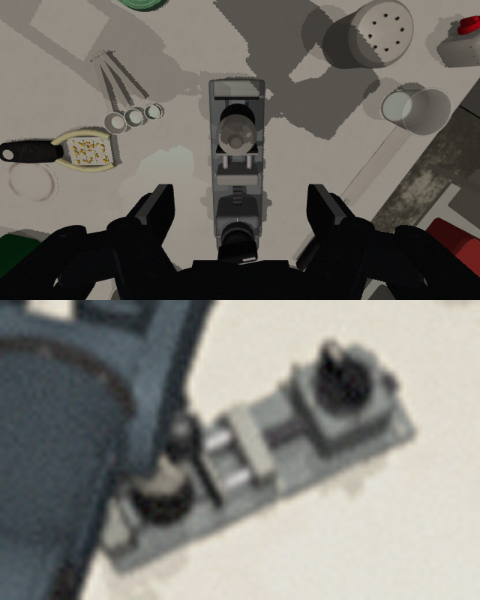

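Wrist view: the mill stands upright in the gap at (238,130) with its tip at z 0.152, so it is on the plate. The fit puts it 36 mm from the fixed face and about 0 mm sideways. The knob bar is at (240,245), with its white mark at the (235,258) end. The bar lies at about 39°, so the knob angle is about 1.37 rad. The target is 4.8 rad, which is 197° clockwise in a single grasp.

>>> {"api": "step_arm", "payload": {"moves": [1,0.05,-0.1,0,0.056,1,0.15,-0.3,0,0.112,1,0.25,-0.5,0,0.168,1,0.368,-0.708,0,0.224,1,0.368,-0.708,0,0.28,1,0.368,-0.708,0,0.336,1,0.368,-0.708,0,0.392,1,0.368,-0.708,0,0.448,1,0.368,-0.708,0,0.504,1,0.368,-0.708,0,0.563,1,0.368,-0.708,0,0.563,1,0.368,-0.708,0,0.563]}}

```text
t: 15.18
tcp_pos: [0.5708, -0.1243, 0.3215]
tool_rot: [-0.334, 0.943, 0.001, -0.001]
force: [1.1, 0.8, -0.2]
finger_gap: 0.997
gripper_force: 0.0
```

```bash
cat >> h.py <<'E'
def look(X,c=None):
    s=manip.sense();M=Ro.from_quat(s['tool_rot']).as_matrix()
    print(s['tcp_pos'].round(4),'psi',np.degrees(np.arctan2(M[1,1],M[0,1])).round(1),'q',s['q'].round(2),s['force'].round(1),s['ft_torque'].round(2))
    P=X[(X[...,2]>.12)&(X[...,2]<.135)&(np.hypot(X[...,0]-.5735,X[...,1]+.125)<.045)]
    if len(P)>20:
        r=cv2.minAreaRect((P[:,:2]*1000).astype(np.float32));e=np.linalg.svd(P[:,:2]-P[:,:2].mean(0),full_matrices=False)[2][0]
        print('bar',len(P),r,np.degrees(np.arctan2(e[1],e[0])))
    for a,b in((.12,.135),(.135,.17)):
        P=X[(X[...,2]>a)&(X[...,2]<b)&(np.hypot(X[...,0]-.493,X[...,1]-.025)<.045)]
        if len(P)>20:
            A=np.c_[P[:,:2],np.ones(len(P))];q=np.linalg.lstsq(A,-(P[:,:2]**2).sum(1),rcond=None)[0];m=-q[:2]/2
            d=m-[.4818,.0477];print('mill',m,'vice x,y',d@[-.469,.883],d@[-.883,-.469],P[:,2].max())
E
python3 - <<'E'
from h import *
c,X,z,T=snap('wrist');look(X)
E
```

```text
[ 0.571  -0.1243  0.3218] psi 129.0 q [-0.41  0.45  1.52 -0.    1.17 -2.66] [-0.2 -0.4  0.9] [0.02 0.02 0.09]
bar 1026 ((573.941162109375, -126.81446838378906), (50.89542770385742, 13.281585693359375), 39.18144226074219) 39.29019444788894
mill [0.49882675 0.01338734] vice x,y -0.03828362362015504 0.0010580126935571487 0.13499102652417533
mill [0.49886009 0.01416638] vice x,y -0.03761136616396589 0.0006632105459068185 0.15258142937555672
```

>>> {"api": "step_arm", "payload": {"moves": [1,0.014,-0.007,-0.25,0.001,1,0.014,-0.007,-0.5,0.001,1,0.014,-0.007,-0.7,0.001,1,0.014,-0.007,-0.745,0.001,1,0.014,-0.007,-0.745,0.001,0,0.014,-0.007,-0.745,0.001,0,0.014,-0.007,-0.745,0.001,0,0.014,-0.007,-0.745,0.001,0,0.014,-0.007,-0.745,0.001,0,0.014,-0.007,-0.745,0.001,0,0.014,-0.007,-0.745,0.001,0,0.014,-0.007,-0.745,0.001], "grip_force": 60}}

```text
t: 16.73
tcp_pos: [0.5737, -0.125, 0.1751]
tool_rot: [-0.337, 0.942, 0.001, -0.0]
force: [-2.9, 2.2, 7.7]
finger_gap: 0.151
gripper_force: 60.2
```

>>> {"api": "step_arm", "payload": {"moves": [0,0,0,0,-0.05,0,0,0,0,-0.1,0,0,0,0,-0.15,0,0,0,0,-0.2,0,0,0,0,-0.25,0,0,0,0,-0.3,0,0,0,0,-0.35,0,0,0,0,-0.4,0,0,0,0,-0.45,0,0,0,0,-0.5,0,0,0,0,-0.55,0,0,0,0,-0.55,0]}}

```text
invalid input at $.moves: expected a multiple of 5 numbers
```

Run:
```python
from h import *
c,X,z,T=snap('wrist');look(X)
c2,X2,z2,_=snap('side')
cv2.imwrite('pics/w6.png',np.vstack([cv2.resize(c,(480,300)),cv2.resize(c2[130:255,260:460],(480,300),interpolation=cv2.INTER_CUBIC)]))
```

```text
[ 0.5737 -0.125   0.1751] psi 129.4 q [-0.41  0.65  1.64  0.    0.86 -2.66] [-2.3  3.2  7.9] [0.4  0.29 0.04]
bar 5282 ((573.6966552734375, -126.39051055908203), (45.52512741088867, 38.47426986694336), 76.84205627441406) 39.37095111343963
mill [0.503112   0.01063936] vice x,y -0.04271987027195785 -0.0014370534302777464 0.1245713271079995
```

View pics/w6.png

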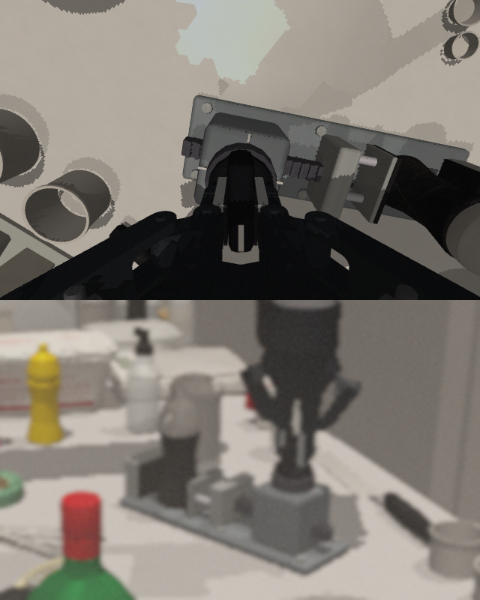

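The move was refused because I sent 61 numbers. The picture shows the bar gripped at (240,185), with its white mark at (240,240), and the mill standing between the jaws. Now I'll turn it.

>>> {"api": "step_arm", "payload": {"moves": [0,0,0,0,-0.05,0,0,0,0,-0.1,0,0,0,0,-0.15,0,0,0,0,-0.2,0,0,0,0,-0.25,0,0,0,0,-0.3,0,0,0,0,-0.35,0,0,0,0,-0.4,0,0,0,0,-0.45,0,0,0,0,-0.5,0,0,0,0,-0.5]}}

```text
t: 18.2
tcp_pos: [0.5736, -0.1257, 0.1751]
tool_rot: [0.428, 0.904, -0.0, -0.0]
force: [-2.4, 0.9, 7.9]
finger_gap: 0.155
gripper_force: 60.1
```

Run:
```python
from h import *
c,X,z,T=snap('wrist');look(X)
c2,X2,z2,_=snap('side')
cv2.imwrite('pics/w7.png',np.vstack([cv2.resize(c,(480,300)),cv2.resize(c2[130:255,260:460],(480,300),interpolation=cv2.INTER_CUBIC)]))
```

```text
[ 0.5736 -0.1257  0.1751] psi 39.3 q [-0.41  0.65  1.64 -0.    0.86 -1.09] [-2.9  0.1  7.2] [ 0.06  0.48 -0.16]
bar 5275 ((573.977294921875, -125.38296508789062), (38.977054595947266, 45.62581253051758), 1.6667498350143433) -50.686588700530415
```

View pics/w7.png

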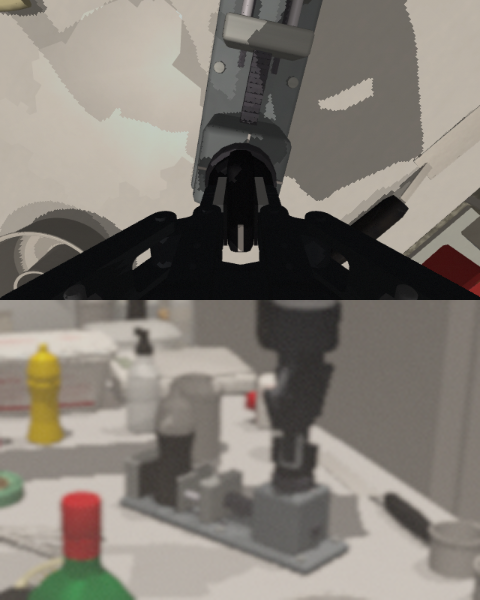

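The wrist view shows the bar turned with the fingers and the steel jaw advanced at (265,35). In the side view the mill is upright and the pad is against it. I'll turn the remaining 1.86 rad.

>>> {"api": "step_arm", "payload": {"moves": [0,0,0,0,-0.05,0,0,0,0,-0.1,0,0,0,0,-0.15,0,0,0,0,-0.2,0,0,0,0,-0.26,0,0,0,0,-0.32,0,0,0,0,-0.38,0,0,0,0,-0.44,0,0,0,0,-0.49,0,0,0,0,-0.54,0,0,0,0,-0.592,0,0,0,0,-0.592]}}

```text
t: 19.8
tcp_pos: [0.5729, -0.1254, 0.1751]
tool_rot: [0.98, 0.197, -0.001, -0.001]
force: [-4.9, 0.5, 9.6]
finger_gap: 0.157
gripper_force: 60.4
```

>>> {"api": "step_arm", "payload": {"moves": [0,0,0,0,0,0,0,0,0,0,0.5,0,0,0,0,1,0,0,0,0,1,0,0,0,0,1,0,0,0,0,1,0,0,0.25,0,1,0,0,0.5,0,1,0,0,0.75,0,1,0,0,0.75,0]}}

```text
t: 21.05
tcp_pos: [0.5762, -0.1266, 0.3286]
tool_rot: [0.98, 0.198, 0.004, 0.003]
force: [0.3, -0.3, -1.4]
finger_gap: 1.002
gripper_force: 0.0
```

>>> {"api": "step_arm", "payload": {"moves": [1,0,0,0,0.056,1,0,0,0,0.112,1,0.1,0,0,0.168,1,0,0,0,0.224,1,0,0,0,0.28,1,0,0,0,0.336,1,0,0,0,0.392,1,0,0,0,0.448,1,0,0,0,0.504,1,0,0,0,0.53,1,0,0,0,0.53]}}

```text
t: 22.42
tcp_pos: [0.5736, -0.1257, 0.3225]
tool_rot: [0.514, 0.858, -0.0, -0.001]
force: [-0.1, -0.2, 0.3]
finger_gap: 1.005
gripper_force: 0.0
```

Run:
```python
from h import *
c,X,z,T=snap('wrist');look(X);np.save('w8.npy',X)
c2,X2,z2,_=snap('side')
cv2.imwrite('pics/w8.png',np.vstack([cv2.resize(c,(480,300)),cv2.resize(c2[130:305,260:540],(480,300),interpolation=cv2.INTER_CUBIC)]))
d=X-[.4818,.0477,0];vx=d[...,0]*-.469+d[...,1]*.883;vy=d[...,0]*-.883-d[...,1]*.469
for n,a,b in(('top',.057,.066),('pad',.05,.0575)):
    m=(X[...,2]>a)&(X[...,2]<b)&(abs(vy)<.026)&(vx<.03)&(vx>-.16)
    h,e=np.histogram(vx[m],np.arange(-.16,.032,.004));print(n,[(round(x,3),int(k)) for k,x in zip(h,e) if k>5])
```

```text
[ 0.5737 -0.1256  0.3227] psi 28.1 q [-0.41  0.46  1.51  0.    1.18 -0.9 ] [ 0.3  0.2 -0.2] [ 0. -0.  0.]
bar 1110 ((574.443115234375, -125.99934387207031), (51.82161331176758, 14.536553382873535), 22.7125244140625) 22.91884004246582
top [(np.float64(-0.092), 266), (np.float64(-0.088), 247), (np.float64(-0.084), 266), (np.float64(-0.08), 284), (np.float64(-0.076), 170), (np.float64(-0.06), 40), (np.float64(-0.056), 31), (np.float64(-0.048), 83), (np.float64(-0.044), 12)]
pad [(np.float64(-0.092), 45), (np.float64(-0.064), 115), (np.float64(-0.06), 274), (np.float64(-0.056), 222), (np.float64(-0.048), 69), (np.float64(-0.044), 27)]
```

View pics/w8.png

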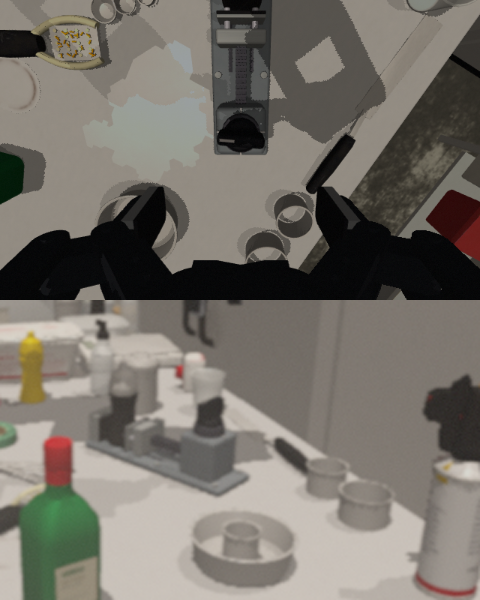

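The bar is at 22.9°, so the knob is at 4.80 rad. The pad-to-jaw gap has shrunk by about 15 mm. The mill stands upright between the jaws, the cutter is in the dish, and the gripper touches nothing.

```bash
python3 -c "
from station import manip
print(manip.sign_off())"
```

```text
the job is handed in; nothing more can be done
None
```

The job is handed in, but no verdict came back: the cutter is in the dish, and the mill is clamped upright with the knob at about 4.80 rad (about 16 mm of pad press, the quarter turn). The arm never came near the spray bottle or dredger, and the final picture shows both standing.

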